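# Unlock the bead display and turn it round

### The job

The lazy susan with the bead display is locked by a leaning wooden pin. Draw the pin out of its bore, hang it upright in the notch in the front edge of the pine shelf by slipping its narrow neck in from the front, fully home with the collar resting on the board, and let go of it. Then turn the turntable anticlockwise (seen from above) as far as it goes, keeping everything that stands on it upright and aboard, and leaving the ring stack where it is.

Things in the scene. Friction and masses are not known exactly. Their poses are not given: they have to be found in the camera images.
- pin: Loose round beech lock pin, about 30 g. Origin on its axis at the collar's underside; z along the axis to the grip. Above: collar 34 mm dia (0 to +6 mm), grip 24 mm dia (+6 to +50). Below: narrow neck 10 mm dia (0 to -22), shank 18 mm dia (-22 to -70, tip). Starts in the bore, collar on the sleeve, leaning 30 degrees from vertical, grip away from the turntable's axis.
- susan: Fixed foot of the lazy susan with the lock sleeve. Origin on the table, on the turntable's axis; z up; y points horizontally from the axis to the sleeve. Beech sleeve 44 mm square, 40 mm long, its highest edge 88 mm above the table; its 21 mm square bore leans 30 degrees from vertical, upper end away from the axis.
- bore (a point): Mouth of the bore: centre of the sleeve's slanted upper face, 185 mm from the turntable's axis, 77 mm above the table. Axes as susan. The pin must be drawn 70 mm along its own leaning axis to come clear of the sleeve.
- turntable (a joint): Angle of the pale ash turntable (disc 280 mm diameter, top face 36 mm above the table) about its vertical axis, rad: 0 at the start, where the pin between two ears on the rim locks it; grows anticlockwise seen from above; stop at 1.05. It stays where it is left; turning takes about 1 to 2 N at the knob.
- knob (a point): Centre of the top of the turning knob, an upright beech post 24 mm diameter and 55 mm tall on the turntable, 115 mm from the axis; its top is 91 mm above the table. It goes round with the turntable.
- notch (a point): Where the pin's axis stands when fully home, at the shelf board's top face (110 mm above the table). x points inwards from the front edge (the way the pin slides in), z up. Notch 14 mm wide, 30 mm deep from the front edge, which is 25 mm to -x of here; board 10 mm thick. Only the neck fits: slide it in with the pin's origin 0 to 12 mm above this point; it rests at 0.
- shelf: Fixed low pine shelf, board 130 mm (x) by 200 mm (y), top 110 mm above the table, with two side panels and a back. Origin on the table under its centre; front is -x; notch in the middle of the front edge.
- rings: Loose stack of four pink rubber rings, 50 mm diameter, 40 mm tall, on the shelf board; origin at the centre of its underside. Leave it alone.
- canister: Loose clear screw-top canister of orange beads on the turntable, 70 mm diameter, 81 mm tall; origin at the centre of its underside.
- abacus: Loose small beech abacus on the turntable, 84 mm wide (its y), 34 mm deep, 80 mm tall; origin at the centre of its underside.
- dish: Loose grey ceramic dish on the turntable, 80 mm diameter, 26 mm tall; origin at the centre of its underside.
There are look-alikes about, which are no part of the job. Several things have the shape of the pin; the one meant has the colours described above. Several things have the shape of the shelf; the one meant has the colours described above.

How it is judged:
By the outcome, as a careful person would: the job done as asked, in the order asked, and still so for the second after the job is handed in, with the robot touching nothing.
It also fails if it takes over 64 s, if anything falls off the work surface, if the arm or the gripper's body presses on something with over 40 N, if the wrist force passes 120 N, or if a joint passes its speed limit or range.

### The arm

A 7-joint arm with a two-finger parallel gripper is mounted at the origin on the work surface. World frame = base frame: x ahead of the robot, y to its left, z up, the work surface at z = 0. Lengths are in mm, angles in rad, forces in N, time in s.
With the tool pointing down it reaches from about 425 to 875 mm from the base axis. Payload 4.7 kg.
Tool frame: the origin (TCP) lies between the finger pads; the fingertips stand 11 mm ahead of it and the grasp point (between the pads) lies 8 mm behind it; z points along the fingers, y is the line along which they close (so a half turn about z gives the same grasp; the last joint's range is limited). The gripper opens to 85 mm and grips with 20 to 120 N. Pads are 22 mm wide; open, the fingers measure 114 mm over their backs; the gripper's body (76 mm by 85 mm) begins 54 mm behind the grasp point. The pads swing forward as they close: fully open they stand 13 mm farther back than shut.
Start: joints at [-1.319, 0.321, -0.07, 1.45, 0.023, 1.371, -0.057], TCP at [153.145, 631.723, 209.149] pointing down, gripper open.
Joint ranges: [-2.86, 2.86], [-0.3, 2.09], [-1.38, 1.24], [0.06, 2.45], [-1.56, 4.7], [0.09, 2.05], [-2.69, 2.69]. Speed limits (rad/s): [2.57, 2.57, 3.14, 3.14, 3.14, 3.14, 3.14].

### API

Orientations are given as a rotation vector (axis times angle).
In Python, from station import read_state, capture, calibration, finish_job gives the robot as it stands.
- The arm moves only by the tool jog_arm, never from a script. Its argument "motion" is a list that holds one entry, the list of rows, each a list of 6 numbers: the shift along the tool's x, y, z as a fraction of full scale, then the turn, a rotation vector about the tool's x, y, z as a fraction of full scale. A call has 1 to 12 rows; each row shifts and turns the commanded pose from where the row before left it, along the tool's axes as they then stand; what a row does not reach is not made up. Full scale, the value 1, is 1 m for a shift and pi rad for a turn. A row lasts 1/12 s, in which the tool goes at most 41.7 mm and 7.16 degrees, less where a joint would pass 70% of its speed; a pose out of reach is approached as far as the arm can. A call with a number of a shift or a turn outside -1 to 1 is refused whole. A call with a gripper value outside its range is refused whole. "hand" is the closure, from -1 (fully open) to 1 (shut), set as the call begins (left out, the last holds). The fingers move at their own pace and stop on an object; "squeeze" is the grip in N (left out, the last holds). Time passes only in rows, so rows that do not move let the fingers close. It gives the time, the measured TCP pose, the force, the opening and the grip force at its end, in the units of the state.
- read_state(): the state, without advancing time (a new reading comes with each control period).
- capture(name): name is "scene" or "side" or "wrist"; returns (picture, depth): 384x512x3 uint8, red, green, blue; 384x512 float32, mm along the optical axis (not along the pixel's ray), 0 where there is no reading.
- calibration(name): a dict with "K" (3x3 intrinsics, pixels), "extrinsics" (4x4, takes a point from camera to world coordinates); the wrist camera has in their place "tool_from_camera" (4x4, takes a point from camera to tool coordinates, whose origin is the TCP and whose axes are the flange's). Camera axes: x right, y down, z forward; pixel columns grow to the right and rows downward; lengths in mm; the calibration is good to about 2 mm. The wrist camera is an equidistant fisheye: a pixel r from the principal point sees the ray r / f radians off the axis. A picture is of the moment at which its call begins: read the wrist's pose just before it. calibration takes no time and is no camera call.
- finish_job(): hands the job in; it is judged then, once.
The state is a dict: "t": time; "qpos": joint angles; "joint_vel": joint speeds; "joint_efforts": joint torques, N m; "eef_pos": TCP position; "orientation": TCP orientation; "ft_force": force on the tool from outside, world axes, zero at the start; "wrist_torque": the same for the moment, N m; "finger_gap": opening from 0.0 (shut) to 1.0 (fully open); "finger_force": force on a finger pad.
Only numpy, scipy, OpenCV 4.12 (cv2) and the standard library are available. Lean on these libraries where they do the work, as an engineer would, in place of code of your own. Each camera call takes 0.05 s, during which the arm holds its last target. There are 200 camera calls.

## Working session

There is one attempt and no reset: what is moved stays moved. The work goes in short steps, Python scripts to look and compute and a tool call to move; the robot and the scene stay as the last step left them, time stands still between calls to the robot, and variables do not carry over. Pictures are saved under pics/ and viewed, at most 10 in all, crops included, and the job is handed in when it is done.

Besides the shell and the picture viewer there is one more tool, called after "Emit:" as a command line: name --argument value ..., lists and objects as JSON in quotes. jog_arm: Moves the arm, as the interface text tells. Its arguments: {"type":"object","properties":{"motion":{"type":"array"},"hand":{"type":"number"},"squeeze":{"type":"number"}},"required":["motion"]}

```bash
mkdir -p pics; cat > h.py <<'E'
import numpy as np,cv2
from scipy.spatial.transform import Rotation as R
from station import read_state,capture,calibration,finish_job
def cloud(name,d):
    c=calibration(name);K=np.array(c["K"]);E=np.array(c["extrinsics"])
    v,u=np.mgrid[:d.shape[0],:d.shape[1]]
    p=np.stack([(u-K[0,2])/K[0,0]*d,(v-K[1,2])/K[1,1]*d,d],-1)
    return p@E[:3,:3].T+E[:3,3]
E
python3 - <<'E'
from h import *
ims=[]
for n in("scene","side"):
    im,d=capture(n);np.savez(f"{n}.npz",im=im,d=d)
    cv2.imwrite(f"pics/{n}.png",cv2.resize(im[...,::-1],(800,600)))
    c=calibration(n);print(n,np.round(np.array(c["extrinsics"]),2).tolist(),np.round(c["K"],1).tolist())
s=read_state();print(s)
E
```

```text
scene [[-0.7, 0.52, -0.5, 1013.77], [0.72, 0.52, -0.47, 427.44], [0.02, -0.68, -0.73, 828.51], [0.0, 0.0, 0.0, 1.0]] [[420.8, 0.0, 260.5], [0.0, 420.8, 194.8], [0.0, 0.0, 1.0]]
side [[0.98, -0.11, 0.19, 258.96], [-0.22, -0.5, 0.84, -1103.58], [0.0, -0.86, -0.52, 756.75], [0.0, 0.0, 0.0, 1.0]] [[426.8, 0.0, 263.5], [0.0, 426.8, 194.9], [0.0, 0.0, 1.0]]
{'t': 0.1, 'qpos': array([-1.31887703,  0.3217706 , -0.07008159,  1.45156694,  0.02256214,
        1.37077116, -0.05689588]), 'joint_vel': array([-0.00085015, -0.0047403 ,  0.0006956 , -0.00292123, -0.00176261,
        0.00109742,  0.00061045]), 'joint_efforts': array([ 5.56659597e-05, -4.94883263e+01, -3.83724840e-01, -3.15208447e+01,
        1.29490547e-02,  7.48588645e-03,  1.40059979e-05]), 'eef_pos': array([153.0439096 , 631.19398259, 208.11174759]), 'orientation': array([-3.72634168e-01, -3.11926309e+00,  2.70681481e-03]), 'ft_force': array([ 0.15025893, -0.42798685,  0.08684274]), 'wrist_torque': array([ 0.03239164, -0.04694958, -0.00203197]), 'finger_force': 0.0, 'finger_gap': 1.0000520408813778}
```

View pics/scene.png

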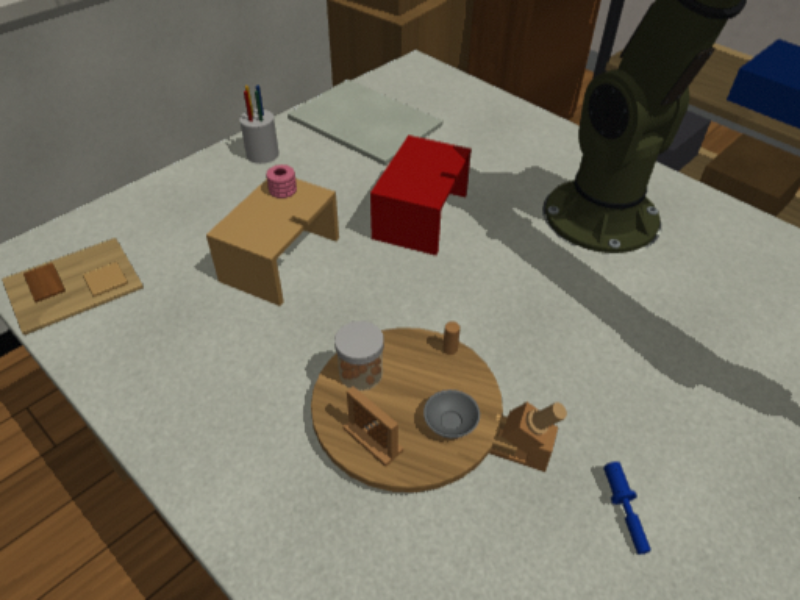

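View pics/side.png

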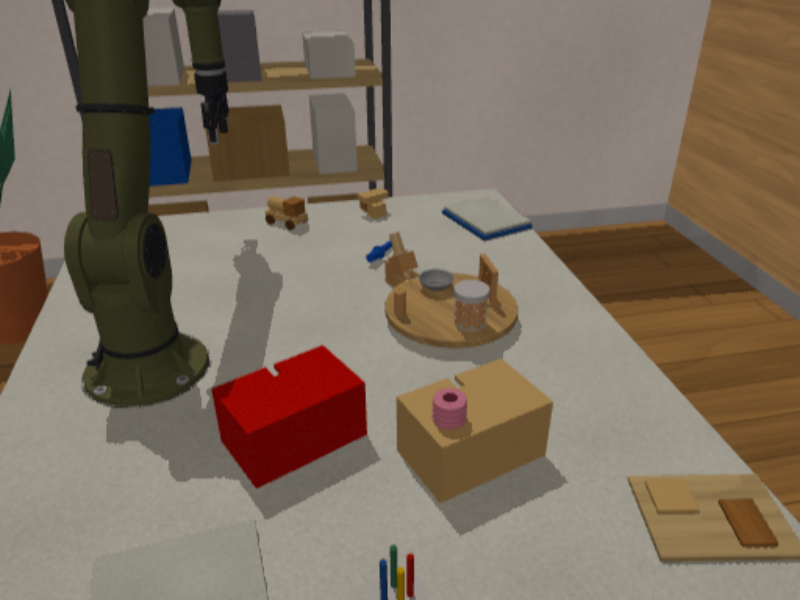

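The scene view shows the pine shelf at (275,230), with the red decoy at (420,195). The turntable is at (405,410), the knob at (452,338), and the sleeve with the pin at (530,430), grip top at (555,410). The side view shows the pine notch at (460,378).

```bash
cat > m.py <<'E'
from h import *
from scipy.optimize import least_squares
def circ(p):
    f=least_squares(lambda q:np.hypot(p[:,0]-q[0],p[:,1]-q[1])-q[2],[*p.mean(0),140],loss='soft_l1',f_scale=2);return f.x
for n in("scene","side"):
    z=np.load(n+".npz");im,d=z["im"],z["d"];P=cloud(n,d)
    hsv=cv2.cvtColor(im,cv2.COLOR_RGB2HSV);X,Y,Z=P[...,0],P[...,1],P[...,2]
    ok=d>0
    wood=(hsv[...,0]>8)&(hsv[...,0]<25)&(hsv[...,1]>70)&ok
    print(n,"table z",np.median(Z[ok&(abs(Z)<15)]))
    # turntable disc
    def box(u0,v0,u1,v1):
        m=np.zeros(d.shape,bool);m[int(v0*.64):int(v1*.64),int(u0*.64):int(u1*.64)]=1;return m
    tb=box(305,320,510,495) if n=="scene" else box(378,260,525,350)
    m=tb&wood&(abs(Z-36)<6)
    cs,_=cv2.findContours(m.astype(np.uint8),cv2.RETR_EXTERNAL,cv2.CHAIN_APPROX_NONE)
    c=max(cs,key=cv2.contourArea)[:,0];h=P[c[:,1],c[:,0]][:,:2]
    h=cv2.convexHull(h.astype(np.float32))[:,0]
    print("disc",circ(h),"z",np.median(Z[m]))
    # shelf top
    sb=box(200,150,345,305) if n=="scene" else box(390,355,560,500)
    m=sb&wood&(abs(Z-110)<7)
    q=P[m][:,:2].astype(np.float32);print("shelf",cv2.minAreaRect(q),np.median(Z[m]),len(q))
    np.save(n+"_shelf.npy",P[m])
    # knob top, pin, others
    kb=box(440,315,465,360) if n=="scene" else box(392,285,408,322)
    m=kb&wood&(Z>84);print("knobtop",np.median(P[m],0),P[m].min(0),P[m].max(0),m.sum())
    pb=box(495,395,570,475) if n=="scene" else box(383,230,420,285)
    m=pb&wood&(Z>92);q=P[m];print("pin>92",m.sum(),q.mean(0),q.max(0));
    for lo in(92,100,108,116,124):
        s=q[(q[:,2]>=lo)&(q[:,2]<lo+8)]
        if len(s):print(lo,len(s),s.mean(0).round(1),s.min(0).round(1),s.max(0).round(1))
    pk=(hsv[...,0]>150)&(hsv[...,1]>80)&sb&ok&(Z>110) if n=="side" else (hsv[...,0]>150)&(hsv[...,1]>80)&box(255,155,305,205)&ok&(Z>110)
    q=P[pk];print("rings",q.min(0),q.max(0))
    m=tb&(Z>104)&(Z<125)&ok;q=P[m];print("tall",m.sum())
    k=cv2.connectedComponentsWithStats(m.astype(np.uint8))
    for i in range(1,k[0]):
        if k[2][i,4]>15:
            q=P[k[1]==i];print("  obj",k[2][i].tolist(),q.mean(0).round(0),q.min(0).round(0),q.max(0).round(0))
E
python3 m.py
```

```text
scene table z -0.657958193222214
disc [607.53910089  50.75668896 138.7775462 ] z 35.05338424856882
shelf ((529.3130493164062, -347.28387451171875), (203.8509521484375, 133.3727569580078), 17.08902359008789) 109.34168921694504 2171
knobtop [494.80181447  34.45206     89.49186443] [484.79253681  22.46507302  84.19205643] [505.87698728  44.24211497  93.22624721] 65
pin>92 205 [531.58350821 235.62095673 110.70025828] [541.96378002 251.95155141 124.93519675]
92 36 [537.9 226.6  95.7] [530.2 215.7  92. ] [542.  241.9  99.6]
100 41 [536.  231.6 103.8] [529.3 219.9 100.1] [539.8 244.5 107.4]
108 47 [530.5 238.7 112.4] [515.7 224.4 108.1] [537.8 252.  116. ]
116 78 [527.2 240.1 119.7] [514.4 229.6 116. ] [537.8 251.1 123.9]
124 3 [526.3 233.4 124.5] [524.3 231.9 124.1] [528.  234.7 124.9]
rings [ 457.38262139 -406.70557903  113.21096405] [ 505.33786641 -358.19620138  152.94188044]
tall 975
  obj [214, 205, 32, 28, 692] [625. -28. 115.] [587. -65. 104.] [657.   4. 120.]
  obj [222, 247, 33, 30, 283] [690.  66. 114.] [682.  22. 104.] [696. 106. 118.]
side table z 1.6017529557577177
disc [604.41
[... 308 characters left out ...]
8228128] 39
pin>92 65 [524.58630324 225.10393709 108.8148512 ] [537.93272508 239.01692535 125.45942816]
92 16 [527.  220.   96.5] [516.  213.8  92.9] [537.9 228.3  99.2]
100 14 [525.9 222.3 104.8] [516.8 215.2 100.8] [535.7 232.2 107.2]
108 17 [523.6 226.8 112. ] [512.  216.6 108.1] [535.5 239.  115.6]
116 17 [522.3 230.4 119.5] [512.  225.3 116.1] [532.4 238.7 123.5]
124 1 [520.9 229.1 125.5] [520.9 229.1 125.5] [520.9 229.1 125.5]
rings [ 454.22570419 -410.91117811  112.75082294] [ 501.62962354 -365.72184948  153.50680431]
tall 355
  obj [307, 166, 12, 12, 68] [686.  49. 114.] [680.  19. 104.] [695. 102. 121.]
  obj [290, 179, 24, 15, 287] [618. -40. 116.] [586. -70. 105.] [655.   2. 122.]
```

```bash
cat >> h.py <<'E'
def plan(p,Rt,N,rp=None,rR=None):
    "one row, to be repeated N times, from measured pose to (p,Rt)"
    s=read_state();p0=s["eef_pos"] if rp is None else rp;R0=R.from_rotvec(s["orientation"])
    w=(R0.inv()*Rt).as_rotvec()/N
    S=sum((R0*R.from_rotvec(w*k)).as_matrix() for k in range(N))
    v=np.linalg.solve(S,np.asarray(p)-p0)
    row=np.r_[v/1000,w/np.pi].round(4)
    print("t",round(s["t"],2),"row x",N,row.tolist(),"mm/row",np.linalg.norm(v).round(1),"deg/row",np.degrees(np.linalg.norm(w)).round(2));return row
def Rzy(z,y):
    z=np.array(z,float);z/=np.linalg.norm(z);y=np.array(y,float);y-=z*(y@z);y/=np.linalg.norm(y)
    return R.from_matrix(np.c_[np.cross(y,z),y,z])
AX=np.array([606.,49.]);d=np.array([523.,236.])-AX;d/=np.linalg.norm(d)
a=np.array([.5*d[0],.5*d[1],.8660254]);B=np.array([*(AX+185*d),77.])
Rp=Rzy(-a,[-d[1],d[0],0]); 
cur=R.from_rotvec([-.3726,-3.119,0])
if (cur.inv()*Rp).magnitude()>(cur.inv()*Rzy(-a,[d[1],-d[0],0])).magnitude(): Rp=Rzy(-a,[d[1],-d[0],0])
E
python3 - <<'E'
from h import *
print(d,a,B);plan(B+130*a,Rp,20)
print(np.array(calibration("wrist")["tool_from_camera"]).round(2).tolist(),calibration("wrist")["K"])
E
```

```text
[-0.40568491  0.91401299] [-0.20284246  0.4570065   0.8660254 ] [530.94829135 218.09240382  77.        ]
t 0.1 row x 20 [-0.0249, -0.0029, 0.0074, 0.0038, -0.0077, 0.0142] mm/row 26.1 deg/row 2.99
[[0.0, -0.95, -0.31, 80.61], [1.0, -0.0, 0.0, -1.38], [-0.0, -0.31, 0.95, -165.12], [0.0, 0.0, 0.0, 1.0]] [[297.31863964   0.         257.63695135]
 [  0.         297.31863964 191.8441299 ]
 [  0.           0.           1.        ]]
```

Emit:
jog_arm --motion '[[[-0.0249,-0.0029,0.0074,0.0038,-0.0077,0.0142],[-0.0249,-0.0029,0.0074,0.0038,-0.0077,0.0142],[-0.0249,-0.0029,0.0074,0.0038,-0.0077,0.0142],[-0.0249,-0.0029,0.0074,0.0038,-0.0077,0.0142],[-0.0249,-0.0029,0.0074,0.0038,-0.0077,0.0142],[-0.0249,-0.0029,0.0074,0.0038,-0.0077,0.0142],[-0.0249,-0.0029,0.0074,0.0038,-0.0077,0.0142],[-0.0249,-0.0029,0.0074,0.0038,-0.0077,0.0142],[-0.0249,-0.0029,0.0074,0.0038,-0.0077,0.0142],[-0.0249,-0.0029,0.0074,0.0038,-0.0077,0.0142]]]' --hand -1

```text
t: 0.93
eef_pos: [370.7, 494.2, 165.3]
orientation: [0.985, 2.736, -0.216]
ft_force: [1.4, 0.2, 0.6]
finger_gap: 1.001
finger_force: 0.0
```

Emit:
jog_arm --motion '[[[-0.0249,-0.0029,0.0074,0.0038,-0.0077,0.0142],[-0.0249,-0.0029,0.0074,0.0038,-0.0077,0.0142],[-0.0249,-0.0029,0.0074,0.0038,-0.0077,0.0142],[-0.0249,-0.0029,0.0074,0.0038,-0.0077,0.0142],[-0.0249,-0.0029,0.0074,0.0038,-0.0077,0.0142],[-0.0249,-0.0029,0.0074,0.0038,-0.0077,0.0142],[-0.0249,-0.0029,0.0074,0.0038,-0.0077,0.0142],[-0.0249,-0.0029,0.0074,0.0038,-0.0077,0.0142],[-0.0249,-0.0029,0.0074,0.0038,-0.0077,0.0142],[-0.0249,-0.0029,0.0074,0.0038,-0.0077,0.0142],[0,0,0,0,0,0],[0,0,0,0,0,0]]]'

```text
t: 1.93
eef_pos: [506.5, 276.1, 190.9]
orientation: [1.462, 2.243, -0.39]
ft_force: [0.2, 0.5, -0.5]
finger_gap: 1.003
finger_force: 0.0
```

```bash
cat >> h.py <<'E'
def wcloud(dep,s):
    "wrist depth -> world points"
    c=calibration("wrist");K=np.array(c["K"]);T=np.array(c["tool_from_camera"])
    v,u=np.mgrid[:dep.shape[0],:dep.shape[1]]
    x,y=u-K[0,2],v-K[1,2];r=np.hypot(x,y)+1e-9;t=r/K[0,0]
    p=np.stack([np.tan(t)*x/r*dep,np.tan(t)*y/r*dep,dep],-1)
    p=p@T[:3,:3].T+T[:3,3]
    return p@R.from_rotvec(s["orientation"]).as_matrix().T+s["eef_pos"]
E
python3 - <<'E'
from h import *
s=read_state();im,dep=capture("wrist");np.savez("w1.npz",im=im,d=dep,**{k:s[k] for k in("eef_pos","orientation")})
cv2.imwrite("pics/w1.png",cv2.resize(im[...,::-1],(768,576)))
print(s["t"],s["eef_pos"],s["qpos"])
P=wcloud(dep,s)
Q=(P-B);l=Q@a; h=np.array([d[1],-d[0],0]);e=np.cross(a,h)
ok=(dep>0)&(np.hypot(Q@h,Q@e)<45)
for lo in range(-4,60,6):
    m=ok&(l>lo)&(l<lo+6)&(np.hypot(Q@h,Q@e)<(22 if lo<6 else 18))
    q=Q[m]
    if len(q):print(lo,len(q),"h",np.percentile(q@h,[1,50,99]).round(1),"e",np.percentile(q@e,[1,50,99]).round(1))
E
```

```text
1.9333 [506.45354302 276.14891903 190.87188267] [-1.11100065  0.30794797  0.31577183  1.62536361  0.38962674  1.44078756
 -0.47820178]
-4 394 h [-19.2 -10.7  21. ] e [-17.2  10.7  21.1]
2 328 h [-13.6   2.5  19.3] e [-8.5  9.1 16.8]
8 31 h [-7.1  2.4 12.9] e [ 6.  10.5 11.9]
14 32 h [-8.   1.9 13.7] e [ 3.1 10.4 11.8]
20 34 h [-8.7  1.4 12.4] e [ 1.8 10.6 11.7]
26 40 h [-8.1  2.8 13. ] e [ 2.9 10.3 11.6]
32 38 h [-8.6  1.8 13.8] e [ 1.7 10.2 11.8]
38 39 h [-8.1  3.1 12.8] e [ 3.6 10.4 11.8]
44 480 h [-8.2  3.  13.7] e [-10.7   0.8  11.4]
50 88 h [-7.4  2.2 12.5] e [-9.9  1.  10.1]
```

View pics/w1.png

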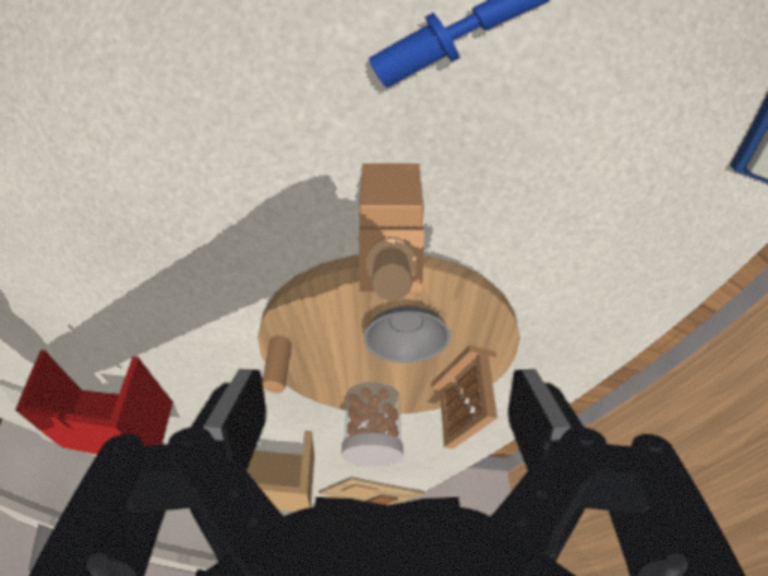

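The wrist view shows the pin in its sleeve at about (392,280), nearly centred between the fingers, with a 2.5 mm sideways offset.

```bash
cat >> h.py <<'E'
hh=np.array([d[1],-d[0],0]);B=B+2.5*hh+.5*np.cross(a,hh)
E
python3 -c "
from h import *
plan(B+23*a,Rp,11)"
```

```text
t 1.98 row x 11 [0.0001, 0.0001, 0.0098, -0.0, -0.0001, 0.0] mm/row 9.8 deg/row 0.02
```

Emit:
jog_arm --motion '[[[0.0001,0.0001,0.0098,0,0,0],[0.0001,0.0001,0.0098,0,0,0],[0.0001,0.0001,0.0098,0,0,0],[0.0001,0.0001,0.0098,0,0,0],[0.0001,0.0001,0.0098,0,0,0],[0.0001,0.0001,0.0098,0,0,0],[0.0001,0.0001,0.0098,0,0,0],[0.0001,0.0001,0.0098,0,0,0],[0.0001,0.0001,0.0098,0,0,0],[0.0001,0.0001,0.0098,0,0,0],[0.0001,0.0001,0.0098,0,0,0],[0,0,0,0,0,0]]]'

```text
t: 2.98
eef_pos: [527.6, 228.2, 94.4]
orientation: [1.459, 2.245, -0.395]
ft_force: [-0.5, -0.2, -0.6]
finger_gap: 0.999
finger_force: 0.0
```

Emit:
jog_arm --motion '[[[0,0,0,0,0,0],[0,0,0,0,0,0],[0,0,0,0,0,0],[0,0,0,0,0,0],[0,0,0,0,0,0],[0,0,0,0,0,0],[0,0,0,0,0,0],[0,0,0,0,0,0],[0,0,0,0,0,0],[0,0,0,0,0,0],[0,0,0,0,0,0],[0,0,0,0,0,0]]]' --hand 1 --squeeze 50

```text
t: 3.98
eef_pos: [528.3, 231.2, 96.7]
orientation: [1.458, 2.247, -0.388]
ft_force: [-0.5, 2.9, 5.6]
finger_gap: 0.238
finger_force: 49.3
```

```bash
python3 -c "
from h import *
s=read_state();print(s['t'],(s['eef_pos']-B)@a,(s['eef_pos']-B)@hh,s['ft_force'],s['wrist_torque'],np.degrees((R.from_rotvec(s['orientation']).inv()*Rp).as_rotvec()))"
```

```text
3.9833 23.594341009261157 0.3851788725850245 [-0.4903182   2.90236436  5.58507584] [0.55665752 0.17215227 0.10878533] [ 0.08158948 -0.17198489  0.09877335]
```

Emit:
jog_arm --motion '[[[0,0,-0.004,0,0,0],[0,0,-0.007,0,0,0],[0,0,-0.008,0,0,0],[0,0,-0.008,0,0,0],[0,0,-0.008,0,0,0],[0,0,-0.008,0,0,0],[0,0,-0.008,0,0,0],[0,0,-0.008,0,0,0],[0,0,-0.008,0,0,0],[0,0,-0.008,0,0,0],[0,0,-0.008,0,0,0],[0,0,-0.008,0,0,0]]]'

```text
t: 4.98
eef_pos: [509.5, 272.2, 175.9]
orientation: [1.458, 2.246, -0.39]
ft_force: [-0.2, -0.1, 0.3]
finger_gap: 0.235
finger_force: 48.9
```

```bash
cat >> h.py <<'E'
n=np.array([np.sin(np.radians(17.4)),-np.cos(np.radians(17.4)),0]);lat=np.array([-n[1],n[0],0])
NT=np.array([529.,-347.2,110.])-40*n;NT[2]=110
Rd=min((Rzy([0,0,-1],s*v) for s in(1,-1) for v in(lat,n)),key=lambda r:(Rp.inv()*r).magnitude())
E
python3 - <<'E'
from h import *
s=read_state();im,dep=capture("wrist");np.savez("w2.npz",im=im,d=dep,**{k:s[k] for k in("eef_pos","orientation")})
im2,d2=capture("scene");cv2.imwrite("pics/c2.png",np.hstack([im[...,::-1][100:384,100:412],cv2.resize(im2[...,::-1][180:322,270:426],(312,284))]))
print(s["finger_gap"],s["ft_force"],(s["eef_pos"]-B)@a)
# pin in tool frame
P=wcloud(dep,s);q=(P-s["eef_pos"])@R.from_rotvec(s["orientation"]).as_matrix()
hsv=cv2.cvtColor(im,cv2.COLOR_RGB2HSV);w=(hsv[...,1]>60)&(hsv[...,0]>5)&(hsv[...,0]<28)
for lo in range(0,100,6):
    m=w&(dep>0)&(q[...,2]>lo)&(q[...,2]<lo+6)&(np.hypot(q[...,0],q[...,1])<22)
    if m.sum():print(lo,m.sum(),np.percentile(q[m],[2,50,98],axis=0).round(1)[:,:2].tolist())
print(NT,lat,Rd.as_matrix().round(2).tolist(),R.from_rotvec(s['orientation']).as_matrix().round(2).tolist())
# red-notch like check of pine notch from side + scene shelf clouds
for nm in("scene","side"):
    S=np.load(nm+"_shelf.npy");c=S[:,:2]-NT[:2]
    x=c@n[:2];y=c@lat[:2]
    for k in range(-24,6,6):
        mm=(x>k)&(x<k+6)&(abs(y)<25);yy=np.sort(y[mm]);g=np.diff(yy);i=g.argmax() if len(g) else 0
        if len(g):print(nm,k,yy[i].round(1),yy[i+1].round(1))
    print("x",np.percentile(x,[.5,99.5]),"y",np.percentile(y,[.5,99.5]))
E
```

```text
0.23512216570374925 [-0.19212159 -0.06134214  0.32703622] 114.7427561422285
0 133 [[0.3, -10.9], [9.1, -0.1], [10.8, 10.7]]
6 122 [[0.3, -10.8], [9.3, -0.1], [10.8, 10.9]]
12 466 [[-8.7, -15.5], [8.6, 3.5], [15.2, 15.8]]
18 397 [[-7.5, -16.8], [9.2, -5.3], [15.7, 15.6]]
24 4 [[8.8, -9.9], [13.1, -3.1], [15.6, 12.7]]
42 3 [[7.7, -0.6], [7.8, 0.8], [7.8, 1.5]]
48 35 [[5.2, -4.8], [7.2, 0.8], [8.3, 6.5]]
54 50 [[3.5, -7.0], [7.0, 1.3], [8.1, 8.0]]
60 44 [[3.2, -6.4], [7.1, 1.3], [8.2, 8.4]]
66 44 [[1.3, -6.6], [7.0, 0.6], [8.1, 9.2]]
72 38 [[1.3, -6.8], [6.9, 2.7], [8.2, 9.5]]
78 40 [[0.5, -6.9], [7.0, 1.1], [8.3, 9.8]]
84 39 [[0.2, -7.0], [7.2, 1.1], [8.3, 10.0]]
90 12 [[4.4, -5.8], [6.7, 1.2], [8.1, 8.1]]
[ 517.03836831 -309.03038686  110.        ] [0.95424033 0.29904079 0.        ] [[-0.3, 0.95, 0.0], [0.95, 0.3, 0.0], [0.0, 0.0, -1.0]] [[-0.35, 0.91, 0.2], [0.79, 0.41, -0.46], [-0.5, -0.0, -0.87]]
scene -24 -6.0 7.0
scene -18 -6.3 4.8
scene -12 -7.0 6.2
scene -6 -6.3 6.8
scene 0 -6.8 4.7
x [-24.85922764 104.97596306] y [-98.16096536 100.0808512 ]
side -24 -9.7 6.3
side -18 -8.6 5.2
side -12 -7.9 5.9
side -6 -9.2 4.8
side 0 -9.8 -1.8
x [-23.49264346 106.85275843] y [-100.63867906   97.97293746]
```

View pics/c2.png

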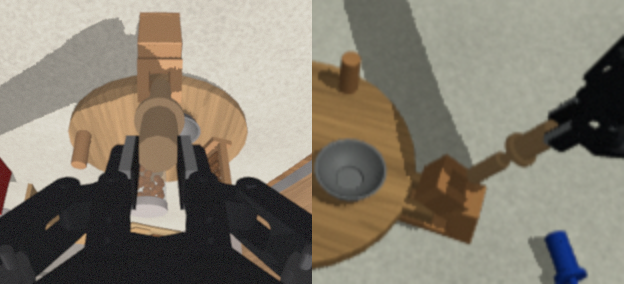

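The left half shows the pin gripped, with its shank tip clear of the bore. The right half, from the scene camera, confirms that it is out of the sleeve at (480,170). Next I lift it, bring it upright and carry it to the shelf.

```bash
cat >> h.py <<'E'
PO=np.array([-1.,.5,22.5])  # pin origin in tool
def tcp(pin): return np.asarray(pin)-Rd.apply(PO)
E
python3 - <<'E'
from h import *
W=np.array([480,240,275.])
plan(W,Rd,11)
T=tcp(NT-.8*lat-65*n);T[2]=200
dp=T-W
print(T,Rd.inv().apply(dp)/1000/22)
E
```

```text
t 5.08 row x 11 [-0.0043, -0.0035, -0.0082, 0.0009, 0.015, 0.0033] mm/row 9.9 deg/row 2.77
[ 496.06116359 -246.43927821  200.        ] [-0.02131741 -0.00591541  0.00340909]
```

Emit:
jog_arm --motion '[[[-0.0043,-0.0035,-0.0082,0.0009,0.015,0.0033],[-0.0043,-0.0035,-0.0082,0.0009,0.015,0.0033],[-0.0043,-0.0035,-0.0082,0.0009,0.015,0.0033],[-0.0043,-0.0035,-0.0082,0.0009,0.015,0.0033],[-0.0043,-0.0035,-0.0082,0.0009,0.015,0.0033],[-0.0043,-0.0035,-0.0082,0.0009,0.015,0.0033],[-0.0043,-0.0035,-0.0082,0.0009,0.015,0.0033],[-0.0043,-0.0035,-0.0082,0.0009,0.015,0.0033],[-0.0043,-0.0035,-0.0082,0.0009,0.015,0.0033],[-0.0043,-0.0035,-0.0082,0.0009,0.015,0.0033],[-0.0043,-0.0035,-0.0082,0.0009,0.015,0.0033],[0,0,0,0,0,0]]]'

```text
t: 6.08
eef_pos: [482.0, 235.4, 275.9]
orientation: [1.869, 2.522, 0.001]
ft_force: [1.3, -0.7, 0.8]
finger_gap: 0.24
finger_force: 48.9
```

Emit:
jog_arm --motion '[[[-0.01,-0.003,0.0014,0,0,0],[-0.0213,-0.0059,0.0034,0,0,0],[-0.0213,-0.0059,0.0034,0,0,0],[-0.0213,-0.0059,0.0034,0,0,0],[-0.0213,-0.0059,0.0034,0,0,0],[-0.0213,-0.0059,0.0034,0,0,0],[-0.0213,-0.0059,0.0034,0,0,0],[-0.0213,-0.0059,0.0034,0,0,0],[-0.0213,-0.0059,0.0034,0,0,0],[-0.0213,-0.0059,0.0034,0,0,0],[-0.0213,-0.0059,0.0034,0,0,0],[-0.0213,-0.0059,0.0034,0,0,0]]]'

```text
t: 7.08
eef_pos: [487.1, -14.7, 234.3]
orientation: [1.858, 2.532, -0.008]
ft_force: [0.4, 0.3, -0.2]
finger_gap: 0.235
finger_force: 48.9
```

```bash
python3 - <<'E'
from h import *
T=tcp(NT-.8*lat-65*n);T[2]=200
plan(T,Rd,11);s=read_state();print(s["eef_pos"],s["qpos"])
E
```

```text
t 7.08 row x 11 [-0.0203, -0.0055, 0.0032, -0.0001, 0.0001, 0.0] mm/row 21.3 deg/row 0.03
[487.08670526 -14.741921   234.3099256 ] [-0.68123321 -0.06855139  0.63028735  1.82120947  0.04560645  1.37858334
  0.24382451]
```

Emit:
jog_arm --motion '[[[-0.0203,-0.0055,0.0032,0,0,0],[-0.0203,-0.0055,0.0032,0,0,0],[-0.0203,-0.0055,0.0032,0,0,0],[-0.0203,-0.0055,0.0032,0,0,0],[-0.0203,-0.0055,0.0032,0,0,0],[-0.0203,-0.0055,0.0032,0,0,0],[-0.0203,-0.0055,0.0032,0,0,0],[-0.0203,-0.0055,0.0032,0,0,0],[-0.0203,-0.0055,0.0032,0,0,0],[-0.0203,-0.0055,0.0032,0,0,0],[0,0,0,0,0,0],[0,0,0,0,0,0]]]'

```text
t: 8.08
eef_pos: [494.8, -224.8, 202.9]
orientation: [-1.863, -2.529, 0.008]
ft_force: [-0.5, 0.5, -0.5]
finger_gap: 0.233
finger_force: 48.9
```

```bash
python3 - <<'E'
from h import *
s=read_state();im,dep=capture("wrist");np.savez("w3.npz",im=im,d=dep,**{k:s[k] for k in("eef_pos","orientation")})
cv2.imwrite("pics/w3.png",cv2.resize(im[...,::-1],(768,576)))
P=wcloud(dep,s);print(s["eef_pos"])
hsv=cv2.cvtColor(im,cv2.COLOR_RGB2HSV);w=(hsv[...,1]>60)&(hsv[...,0]>5)&(hsv[...,0]<28)&(dep>0)
m=w&(abs(P[...,2]-110)<7);c=P[m]-NT;x=c@n;y=c@lat
print(m.sum(),"z",np.median(P[m][:,2]),"x",np.percentile(x,[.5,99]),"y",np.percentile(y,[.5,99.5]))
for k in range(-24,8,4):
    mm=(x>k)&(x<k+4)&(abs(y)<25);yy=np.sort(y[mm]);g=np.diff(yy)
    if len(g):i=g.argmax();print(k,len(yy),yy[i].round(1),yy[i+1].round(1))
for s_ in(-60,-30,30,60):
    mm=(abs(y-s_)<12);print("edge",s_,np.percentile(x[mm],1).round(1))
plan(tcp(NT-.8*lat-45*n+[0,0,6]),Rd,10)
E
```

```text
[ 494.83456545 -224.82404918  202.92089519]
6586 z 110.24203398363335 x [-301.33617464   95.25270072] y [-98.62262108 275.5347843 ]
-4 12 -12.4 19.2
0 48 -7.4 10.1
4 112 2.9 3.9
edge -60 -23.0
edge -30 10.3
edge 30 -1.0
edge 60 -23.8
t 8.13 row x 10 [-0.0042, -0.0006, 0.0065, -0.0001, 0.0001, -0.0] mm/row 7.7 deg/row 0.02
```

View pics/w3.png

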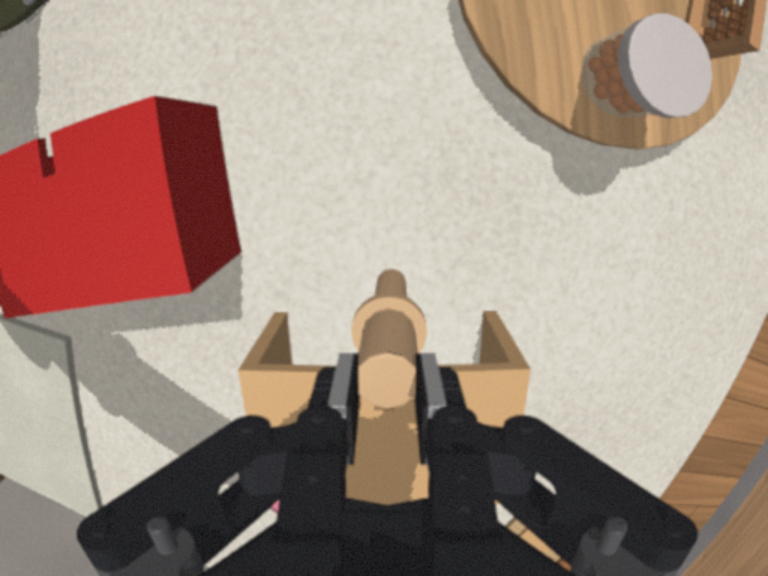

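The wrist view shows the pin upright at (388,330) in front of the pine shelf, whose front corners are at (240,368) and (528,368). The pin hides the notch, so I take the notch position from the shelf's symmetry.

```bash
python3 - <<'E'
from h import *
z=np.load("w3.npz");im,dep=z["im"],z["d"];s={k:z[k] for k in("eef_pos","orientation")}
P=wcloud(dep,s);hsv=cv2.cvtColor(im,cv2.COLOR_RGB2HSV);w=(hsv[...,1]>60)&(hsv[...,0]>5)&(hsv[...,0]<28)&(dep>0)
c=P-NT;x=c@n;y=c@lat
m=w&(abs(P[...,2]-110)<7)&(abs(y)<120)&(x>-40)&(x<120)
for k in(-20,-10,0,10,20):
    t=m&(abs(x-k)<5);print(k,np.percentile(y[t],[1,99]).round(1),t.sum())
for k in(-90,-80,-70,-60,60,70,80,90):
    t=m&(abs(y-k)<5);print(k,x[t].min().round(1),np.percentile(x[t],2).round(1))
# pin in tool
q=(P-s["eef_pos"])@R.from_rotvec(s["orientation"]).as_matrix()
for lo in range(12,96,6):
    t=w&(q[...,2]>lo)&(q[...,2]<lo+6)&(np.hypot(q[...,0],q[...,1])<22)
    if t.sum()>9:print("pin",lo,np.percentile(q[t],[2,98],axis=0).round(1)[:,:2].tolist())
E
```

```text
-20 [-98.2  98.9] 1041
-10 [-98.7  98.8] 766
0 [-97.9  99.3] 743
10 [-98.4  98.7] 849
20 [-82.3  86.5] 485
-90 -23.1 -22.8
-80 -23.2 -22.9
-70 -22.7 -22.5
-60 -23.5 -22.8
60 -23.9 -23.6
70 -23.7 -23.4
80 -24.2 -23.8
90 -24.6 -23.8
pin 12 [[-8.4, -15.9], [14.8, 16.0]]
pin 18 [[-7.4, -15.3], [15.6, 13.4]]
pin 48 [[4.6, -4.7], [7.6, 7.0]]
pin 54 [[3.9, -6.0], [7.4, 7.5]]
pin 60 [[3.1, -6.2], [7.7, 8.5]]
pin 66 [[3.5, -6.3], [7.7, 8.5]]
pin 72 [[3.1, -5.6], [7.7, 8.8]]
pin 78 [[3.3, -5.7], [7.6, 9.0]]
pin 84 [[4.2, -2.0], [7.8, 8.0]]
```

```bash
python3 - <<'E'
from h import *
plan(tcp(NT+.1*lat-46*n+[0,0,6]),Rd,9)
E
```

```text
t 8.13 row x 9 [-0.0046, -0.0006, 0.0072, -0.0001, 0.0001, -0.0] mm/row 8.5 deg/row 0.03
```

Emit:
jog_arm --motion '[[[-0.0046,-0.0006,0.0072,-0.0001,0.0001,0],[-0.0046,-0.0006,0.0072,-0.0001,0.0001,0],[-0.0046,-0.0006,0.0072,-0.0001,0.0001,0],[-0.0046,-0.0006,0.0072,-0.0001,0.0001,0],[-0.0046,-0.0006,0.0072,-0.0001,0.0001,0],[-0.0046,-0.0006,0.0072,-0.0001,0.0001,0],[-0.0046,-0.0006,0.0072,-0.0001,0.0001,0],[-0.0046,-0.0006,0.0072,-0.0001,0.0001,0],[-0.0046,-0.0006,0.0072,-0.0001,0.0001,0],[0,0,0,0,0,0],[0,0,0,0,0,0]]]'

```text
t: 9.05
eef_pos: [502.5, -266.1, 138.9]
orientation: [-1.863, -2.529, -0.001]
ft_force: [-0.4, 0.0, -0.2]
finger_gap: 0.233
finger_force: 48.9
```

```bash
python3 - <<'E'
from h import *
plan(tcp(NT+.1*lat-46*n+[0,0,6]),Rd,1)
plan(tcp(NT+.1*lat-4*n+[0,0,6]),Rd,10)
E
```

```text
t 9.05 row x 1 [0.0017, 0.0006, 0.0004, 0.0001, -0.0002, -0.0007] mm/row 1.8 deg/row 0.14
t 9.05 row x 10 [-0.004, 0.0001, 0.0, 0.0, -0.0, -0.0001] mm/row 4.0 deg/row 0.01
```

Emit:
jog_arm --motion '[[[-0.004,0.0001,0,0,0,0],[-0.004,0.0001,0,0,0,0],[-0.004,0.0001,0,0,0,0],[-0.004,0.0001,0,0,0,0],[-0.004,0.0001,0,0,0,0],[-0.004,0,0,0,0,0],[-0.004,0,0,0,0,0],[0,0,0,0,0,0]]]'

```text
t: 9.72
eef_pos: [511.8, -293.4, 139.5]
orientation: [1.862, 2.529, 0.001]
ft_force: [0.3, 0.6, -0.1]
finger_gap: 0.235
finger_force: 48.9
```

Emit:
jog_arm --motion '[[[-0.004,0,0,0,0,0],[-0.004,0,0,0,0,0],[-0.003,0,0,0,0,0],[0,0,0,0,0,0],[0,0,0,0,0,0]]]'

```text
t: 10.13
eef_pos: [515.0, -303.0, 139.4]
orientation: [1.862, 2.53, 0.002]
ft_force: [-0.1, -0.9, -0.6]
finger_gap: 0.237
finger_force: 48.9
```

```bash
python3 - <<'E'
from h import *
s=read_state();c=s["eef_pos"]+Rd.apply(PO)-NT
print("pin rel notch",c@n,c@lat,c[2],"F",s["ft_force"],s["wrist_torque"])
E
```

```text
pin rel notch -5.366751502219515 0.3177861253438179 6.8960981136564214 F [-0.14988426 -0.90336904 -0.5608418 ] [-0.01961235 -0.02928782 -0.0117302 ]
```

Now push in gently to contact.

Emit:
jog_arm --motion '[[[-0.003,0,0,0,0,0],[-0.002,0,0,0,0,0],[-0.001,0,0,0,0,0],[0,0,0,0,0,0]]]'

```text
t: 10.47
eef_pos: [516.9, -308.8, 139.5]
orientation: [1.861, 2.53, 0.002]
ft_force: [0.0, 0.4, 0.1]
finger_gap: 0.238
finger_force: 48.9
```

Emit:
jog_arm --motion '[[[-0.001,0,0,0,0,0],[-0.0005,0,0,0,0,0],[0,0,0,0,0,0]]]'

```text
t: 10.72
eef_pos: [517.3, -309.9, 139.4]
orientation: [1.861, 2.53, 0.002]
ft_force: [-0.2, -0.5, -0.4]
finger_gap: 0.238
finger_force: 48.9
```

Emit:
jog_arm --motion '[[[-0.001,0,0,0,0,0],[-0.001,0,0,0,0,0],[0,0,0,0,0,0],[0,0,0,0,0,0]]]'

```text
t: 11.05
eef_pos: [517.9, -311.8, 139.4]
orientation: [1.861, 2.53, 0.003]
ft_force: [-0.5, 0.6, 0.3]
finger_gap: 0.237
finger_force: 49.0
```

```bash
python3 - <<'E'
from h import *
s=read_state();c=s["eef_pos"]+Rd.apply(PO)-NT
print("pin rel notch",c@n,c@lat,c[2],"F",s["ft_force"],s["wrist_torque"])
E
```

```text
pin rel notch 3.8509540569000835 0.4860444327228717 6.946553862424906 F [-0.51038119  0.58954022  0.34598028] [ 0.16235444  0.07617079 -0.00742255]
```

Emit:
jog_arm --motion '[[[-0.001,0,0,0,0,0],[-0.001,0,0,0,0,0],[0,0,0,0,0,0]]]'

```text
t: 11.3
eef_pos: [518.5, -313.7, 139.5]
orientation: [1.861, 2.53, 0.003]
ft_force: [-0.2, 1.6, 1.1]
finger_gap: 0.236
finger_force: 49.0
```

```bash
python3 - <<'E'
from h import *
s=read_state();c=s["eef_pos"]+Rd.apply(PO)-NT
print("pin rel notch",c@n,c@lat,c[2],"F",s["ft_force"],s["wrist_torque"])
im,dep=capture("wrist");im2,_=capture("side")
cv2.imwrite("pics/c4.png",np.hstack([im[...,::-1][100:384,100:412],cv2.resize(im2[...,::-1][190:332,235:391],(312,284))]))
E
```

```text
pin rel notch 5.866572853184461 0.5368531803045227 6.9609512070552455 F [-0.15865599  1.63017073  1.13075852] [0.34949522 0.10559413 0.01084586]
```

View pics/c4.png

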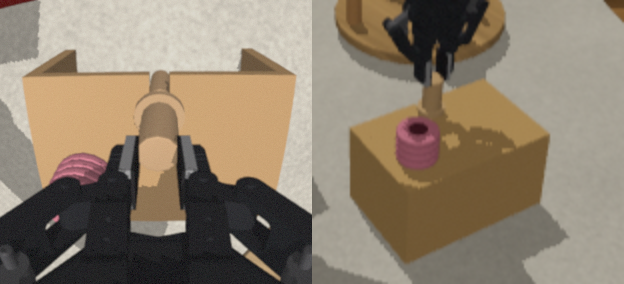

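The left view shows the neck inside the notch, with the slot at (160,75) behind the collar. The right view agrees. There is slight contact force, so I check the tilt in the grip.

```bash
cat > tilt.py <<'E'
from h import *
s=read_state();im,dep=capture("wrist");P=wcloud(dep,s);print(s["ft_force"],s["wrist_torque"])
hsv=cv2.cvtColor(im,cv2.COLOR_RGB2HSV);w=(hsv[...,1]>60)&(hsv[...,0]>5)&(hsv[...,0]<28)&(dep>0)
q=(P-s["eef_pos"])@R.from_rotvec(s["orientation"]).as_matrix()
for lo in range(-24,96,6):
    t=w&(q[...,2]>lo)&(q[...,2]<lo+6)&(np.hypot(q[...,0],q[...,1])<24)
    if t.sum()>6:print("pin",lo,t.sum(),np.percentile(q[t],[2,98],axis=0).round(1)[:,:2].tolist())
m=w&(abs(P[...,2]-110)<5);c=P-NT;x=c@n;y=c@lat;m&=(abs(abs(y)-60)<25)&(x>-40)
print("front edge",np.percentile(x[m],1),"z",np.median(P[m][:,2]))
E
python3 tilt.py
```

```text
[-0.81226517  1.89301338  1.13033593] [ 0.34989402  0.07017813 -0.02519892]
pin -24 213 [[5.0, -10.8], [10.9, 8.9]]
pin -18 193 [[4.9, -10.9], [11.3, 9.4]]
pin -12 182 [[3.0, -11.0], [11.7, 10.4]]
pin -6 177 [[2.0, -11.1], [12.3, 11.0]]
pin 0 152 [[2.3, -11.1], [12.6, 10.6]]
pin 6 144 [[1.8, -11.4], [13.2, 11.0]]
pin 12 735 [[-5.0, -15.9], [18.4, 15.9]]
pin 18 155 [[-6.5, -16.1], [18.9, 16.1]]
pin 24 869 [[-15.6, -22.9], [21.0, 22.9]]
pin 30 113 [[-12.2, -22.0], [21.4, 22.3]]
pin 36 9 [[17.3, -7.0], [22.2, -6.9]]
pin 42 40 [[10.2, -3.9], [13.2, 6.3]]
pin 48 50 [[9.1, -6.7], [13.3, 7.1]]
pin 54 52 [[9.5, -6.8], [13.6, 7.2]]
pin 60 49 [[10.0, -6.9], [14.3, 7.4]]
pin 66 43 [[9.9, -6.5], [14.8, 7.0]]
pin 72 44 [[10.2, -6.5], [15.3, 7.8]]
pin 78 38 [[10.7, -6.1], [15.7, 8.0]]
pin 84 22 [[12.6, -4.5], [16.0, 8.2]]
front edge -22.884409255545098 z 110.31018136951982
```

Emit:
jog_arm --motion '[[[0.0015,0,0,0,-0.0125,0],[0.0015,0,0,0,-0.012,0],[0,0,0,0,0,0],[0.0002,0,0.002,0,0,0],[0.0001,0,0.002,0,0,0],[0.0001,0,0.001,0,0,0],[0,0,0,0,0,0],[0,0,0,0,0,0]]]'

```text
t: 12.12
eef_pos: [517.5, -311.2, 134.1]
orientation: [1.825, 2.479, -0.068]
ft_force: [0.4, 2.2, -1.5]
finger_gap: 0.232
finger_force: 48.9
```

```bash
python3 tilt.py | grep -v "pin [23]"
```

```text
[ 0.37231113  2.23225636 -1.46919131] [ 0.50368449 -0.02824605  0.0082783 ]
pin -24 217 [[4.6, -10.8], [10.9, 9.1]]
pin -18 190 [[5.1, -10.8], [11.3, 9.3]]
pin -12 181 [[3.1, -11.1], [11.7, 10.1]]
pin -6 168 [[0.8, -11.1], [12.1, 11.2]]
pin 0 164 [[2.6, -10.9], [12.9, 10.9]]
pin 6 132 [[2.9, -11.1], [13.1, 10.9]]
pin 12 730 [[-4.4, -15.8], [18.2, 16.1]]
pin 18 812 [[-7.4, -22.6], [21.4, 22.7]]
pin 42 33 [[10.2, -4.3], [12.6, 6.4]]
pin 48 57 [[9.2, -5.9], [13.2, 7.7]]
pin 54 54 [[8.7, -6.8], [13.5, 8.0]]
pin 60 46 [[8.6, -6.9], [14.1, 8.2]]
pin 66 52 [[9.8, -6.3], [14.4, 8.6]]
pin 72 43 [[9.9, -5.9], [14.6, 8.7]]
pin 78 40 [[11.3, -5.6], [15.2, 8.9]]
pin 84 21 [[11.7, -4.5], [15.6, 9.1]]
front edge -23.05874284745057 z 110.27747281988731
```

Emit:
jog_arm --motion '[[[0.001,0,0,0,0,0],[0,0,0,0,0,0],[0.0001,0,0.001,0,0,0],[0,0,0,0,0,0]]]'

```text
t: 12.5
eef_pos: [517.4, -310.6, 133.9]
orientation: [1.824, 2.478, -0.068]
ft_force: [-0.7, 0.8, 3.2]
finger_gap: 0.235
finger_force: 49.5
```

Emit:
jog_arm --motion '[[[0.0001,0,0.001,0,0,0],[0,0,0,0,0,0],[0,0,0,0,0,0]]]'

```text
t: 12.75
eef_pos: [517.9, -310.9, 133.7]
orientation: [1.823, 2.477, -0.068]
ft_force: [-1.3, 0.4, 7.4]
finger_gap: 0.24
finger_force: 50.0
```

Seated, with 7 N of upward contact force. Releasing.

Emit:
jog_arm --motion '[[[0,0,0,0,0,0],[0,0,0,0,0,0],[0,0,0,0,0,0],[0,0,0,0,0,0],[0,0,0,0,0,0],[0,0,0,0,0,0]]]' --hand -0.1

```text
t: 13.25
eef_pos: [517.2, -309.8, 132.1]
orientation: [1.824, 2.48, -0.068]
ft_force: [-0.2, -0.2, -0.3]
finger_gap: 0.547
finger_force: 0.0
```

```bash
python3 tilt.py | grep -v "pin [23]"
```

```text
[-0.18932447 -0.24869516 -0.30302321] [ 0.07959031  0.02695425 -0.00762805]
pin -24 235 [[-0.5, -11.0], [9.4, 11.1]]
pin -18 215 [[-1.0, -11.2], [9.9, 11.5]]
pin -12 188 [[-0.3, -11.1], [10.5, 11.2]]
pin -6 178 [[0.5, -10.9], [10.8, 11.4]]
pin 0 160 [[-0.1, -11.3], [11.2, 11.0]]
pin 6 145 [[1.6, -10.8], [11.7, 11.4]]
pin 12 790 [[-7.2, -15.9], [16.9, 16.1]]
pin 18 1129 [[-15.8, -22.8], [20.9, 22.8]]
pin 42 61 [[8.3, -6.4], [11.5, 6.8]]
pin 48 51 [[7.3, -6.7], [11.9, 7.8]]
pin 54 57 [[8.2, -6.8], [12.6, 7.3]]
pin 60 51 [[6.7, -7.8], [12.8, 8.2]]
pin 66 51 [[6.2, -7.9], [13.6, 8.5]]
pin 72 49 [[5.6, -8.1], [13.9, 8.8]]
pin 78 45 [[8.5, -7.5], [14.1, 7.4]]
pin 84 13 [[7.8, -8.5], [14.3, 6.2]]
front edge -23.118647412285586 z 110.26809720812184
```

Emit:
jog_arm --motion '[[[-0.0004,0,-0.005,0,0,0],[-0.0008,0,-0.01,0,0,0],[-0.0008,0,-0.01,0,0,0],[-0.0008,0,-0.01,0,0,0],[-0.0008,0,-0.01,0,0,0],[-0.0008,0,-0.01,0,0,0],[-0.0008,0,-0.01,0,0,0],[0.005,0,-0.01,0,0,0],[0.01,0,-0.01,0,0,0],[0.01,0,-0.01,0,0,0],[0.01,0,-0.01,0,0,0],[0,0,0,0,0,0]]]'

```text
t: 14.3
eef_pos: [506.9, -272.0, 236.8]
orientation: [1.82, 2.481, -0.063]
ft_force: [1.0, -0.4, -0.4]
finger_gap: 0.551
finger_force: 0.0
```

```bash
python3 - <<'E'
from h import *
s=read_state();im,dep=capture("wrist");im2,d2=capture("side");im3,d3=capture("scene")
cv2.imwrite("pics/c5.png",np.hstack([im[...,::-1][120:384,100:412],cv2.resize(im2[...,::-1][190:322,235:391],(312,264))]))
for nm,P,i in(("w",wcloud(dep,s),im),("side",cloud("side",d2),im2),("scene",cloud("scene",d3),im3)):
    hsv=cv2.cvtColor(i,cv2.COLOR_RGB2HSV);w=(hsv[...,1]>60)&(hsv[...,0]>5)&(hsv[...,0]<28)
    c=P-NT;x=c@n;y=c@lat
    for lo,hi in((2,8),(10,22),(22,34),(34,46),(46,56)):
        m=w&(P[...,2]>110+lo)&(P[...,2]<110+hi)&(np.hypot(x,y)<26)
        if m.sum()>3:print(nm,lo,m.sum(),"x",np.percentile(x[m],[2,98]).round(1),"y",np.percentile(y[m],[2,98]).round(1),"zmax",(P[...,2][m].max()-110).round(1))
    m=w&(abs(P[...,2]-110)<5)&(abs(abs(y)-60)<25)&(x>-40)&(x<0)
    if m.sum():print(nm,"front",np.percentile(x[m],1))
E
```

```text
w 2 322 x [-15.    9.2] y [-16.   16.2] zmax 8.0
w 10 111 x [-10.3   0.3] y [-11.3  11.5] zmax 21.8
w 22 122 x [-10.5  -0.9] y [-11.2  11. ] zmax 33.9
w 34 141 x [-10.3   1. ] y [-11.6  11.6] zmax 45.8
w 46 502 x [-9.5 11.9] y [-10.4  10.4] zmax 51.7
w front -23.609473743630858
side 2 58 x [-18.2  21. ] y [-21.5  18.8] zmax 8.0
side 10 36 x [-2.3 14. ] y [-13.    5.2] zmax 21.6
side 22 40 x [-0.8 14.4] y [-13.1   9.3] zmax 33.8
side 34 37 x [-2.1 12.9] y [-12.4   6.9] zmax 45.7
side 46 61 x [-8.7 13.1] y [-11.6   8.3] zmax 53.0
side front -25.58429730588732
scene 2 44 x [-17.5  13.7] y [-13.1  15.9] zmax 7.5
scene 10 32 x [-9.9  8.3] y [-6.4 11.5] zmax 21.9
scene 22 34 x [-11.3   6.7] y [-5.2 11.9] zmax 33.6
scene 34 34 x [-10.9   7.4] y [-5.8 10.9] zmax 45.9
scene 46 49 x [-10.9  10.4] y [-10.7  10.8] zmax 51.9
scene front -24.57590738494402
```

View pics/c5.png

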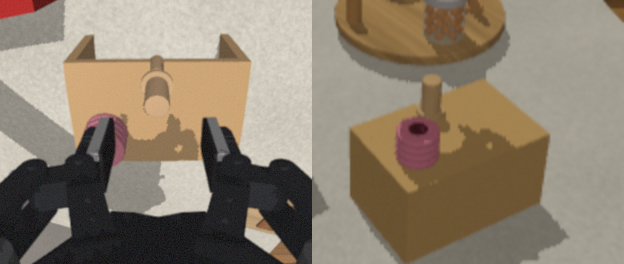

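The left view shows the pin standing upright in the notch at (155,90), 25 mm behind the front edge with the collar on the board, and the rings untouched. The right view agrees. Next is the knob.

```bash
cat >> h.py <<'E'
A0=np.arctan2(30.6-49,493.4-606)
def kn(th,z,off=0.):
    "TCP pose over knob at turn th, shifted off mm along the tangent"
    A=A0+th;t=np.array([-np.sin(A),np.cos(A),0])
    return np.array([606+114.5*np.cos(A),49+114.5*np.sin(A),z])+off*t,Rzy([0,0,-1],t)
E
python3 - <<'E'
from h import *
p,r=kn(0,165);plan(p,r,20)
E
```

```text
t 14.45 row x 20 [0.0148, -0.0091, 0.0028, 0.0011, 0.0009, 0.0272] mm/row 17.6 deg/row 4.91
```

Emit:
jog_arm --motion '[[[0.0148,-0.0091,0.0028,0.0011,0.0009,0.0272],[0.0148,-0.0091,0.0028,0.0011,0.0009,0.0272],[0.0148,-0.0091,0.0028,0.0011,0.0009,0.0272],[0.0148,-0.0091,0.0028,0.0011,0.0009,0.0272],[0.0148,-0.0091,0.0028,0.0011,0.0009,0.0272],[0.0148,-0.0091,0.0028,0.0011,0.0009,0.0272],[0.0148,-0.0091,0.0028,0.0011,0.0009,0.0272],[0.0148,-0.0091,0.0028,0.0011,0.0009,0.0272],[0.0148,-0.0091,0.0028,0.0011,0.0009,0.0272],[0.0148,-0.0091,0.0028,0.0011,0.0009,0.0272],[0.0148,-0.0091,0.0028,0.0011,0.0009,0.0272],[0.0148,-0.0091,0.0028,0.0011,0.0009,0.0272]]]'

```text
t: 15.45
eef_pos: [430.9, -91.0, 189.0]
orientation: [2.844, 1.272, -0.034]
ft_force: [0.2, 0.0, 0.8]
finger_gap: 0.55
finger_force: 0.0
```

Emit:
jog_arm --motion '[[[0.0148,-0.0091,0.0028,0.0011,0.0009,0.0272],[0.0148,-0.0091,0.0028,0.0011,0.0009,0.0272],[0.0148,-0.0091,0.0028,0.0011,0.0009,0.0272],[0.0148,-0.0091,0.0028,0.0011,0.0009,0.0272],[0.0148,-0.0091,0.0028,0.0011,0.0009,0.0272],[0.0148,-0.0091,0.0028,0.0011,0.0009,0.0272],[0.0148,-0.0091,0.0028,0.0011,0.0009,0.0272],[0.0148,-0.0091,0.0028,0.0011,0.0009,0.0272],[0,0,0,0,0,0],[0,0,0,0,0,0]]]'

```text
t: 16.28
eef_pos: [493.1, 29.4, 163.8]
orientation: [-3.131, -0.258, 0.006]
ft_force: [-0.6, -0.5, -0.6]
finger_gap: 0.551
finger_force: 0.0
```

```bash
python3 - <<'E'
from h import *
s=read_state();p,r=kn(0,165);plan(p,r,4);print(s["eef_pos"],s["qpos"])
im,dep=capture("wrist");P=wcloud(dep,s);cv2.imwrite("pics/w6.png",im[...,::-1])
hsv=cv2.cvtColor(im,cv2.COLOR_RGB2HSV);w=(hsv[...,1]>60)&(hsv[...,0]>5)&(hsv[...,0]<28)
m=w&(P[...,2]>86)&(P[...,2]<95)&(np.hypot(P[...,0]-493.4,P[...,1]-30.6)<25)
print(m.sum(),np.percentile(P[m],[2,50,98],axis=0).round(1).tolist())
q=(P[m]-s["eef_pos"])@R.from_rotvec(s["orientation"]).as_matrix();print(np.percentile(q,[2,50,98],axis=0).round(1).tolist())
p,r=kn(0,72);plan(p,r,11)
E
```

```text
t 16.28 row x 4 [0.0, -0.0003, -0.0003, -0.0001, 0.0003, 0.0002] mm/row 0.4 deg/row 0.06
[493.09939825  29.37399788 163.81797679] [-0.61643288  0.00874695  0.51013799  1.90372899 -0.00503291  1.23385209
 -1.51116327]
588 [[484.3, 22.0, 87.8], [495.5, 32.4, 90.9], [505.4, 42.9, 92.4]]
[[-8.0, -12.9, 71.4], [3.1, -2.7, 72.9], [13.0, 8.2, 76.0]]
t 16.33 row x 11 [0.0, -0.0001, 0.0084, -0.0, 0.0001, 0.0] mm/row 8.4 deg/row 0.02
```

View pics/w6.png

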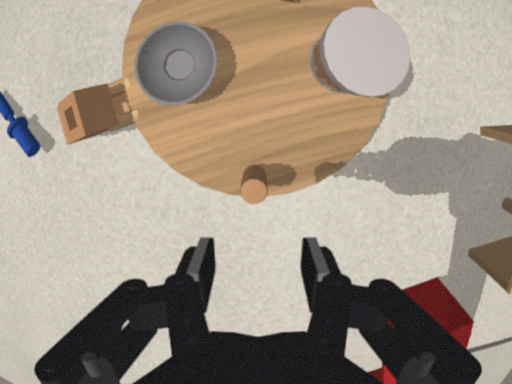

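The view shows the knob at (254,190), centred between the open fingers in y. The dish is at (177,62), the canister at (365,50), and the bore is empty at (95,110). Descending around the knob.

Emit:
jog_arm --motion '[[[0.0002,-0.0002,0.0084,0,0.0001,0],[0.0002,-0.0002,0.0084,0,0.0001,0],[0.0002,-0.0002,0.0084,0,0.0001,0],[0.0002,-0.0002,0.0084,0,0.0001,0],[0.0002,-0.0002,0.0084,0,0.0001,0],[0.0002,-0.0002,0.0084,0,0.0001,0],[0.0002,-0.0002,0.0084,0,0.0001,0],[0.0002,-0.0002,0.0084,0,0.0001,0],[0.0002,-0.0002,0.0084,0,0.0001,0],[0.0002,-0.0002,0.0084,0,0.0001,0],[0.0002,-0.0002,0.0084,0,0.0001,0],[0,0,0,0,0,0]]]'

```text
t: 17.33
eef_pos: [493.9, 32.5, 70.5]
orientation: [-3.13, -0.256, 0.001]
ft_force: [-0.7, -0.6, -0.4]
finger_gap: 0.556
finger_force: 0.0
```

```bash
python3 - <<'E'
from h import *
s=read_state();print(s["eef_pos"])
# arc: go from here to knob turn 0.5 then 1.05+, tool leading by 11 mm
for th,N in((.55,24),(1.05,44)):
    p,r=kn(th,72,11);plan(p,r,N)
E
```

```text
[493.8984233   32.53263721  70.52172434]
t 17.33 row x 24 [0.0001, 0.0031, -0.0001, -0.0, 0.0, -0.0073] mm/row 3.1 deg/row 1.31
t 17.33 row x 44 [0.0001, 0.003, -0.0, -0.0, -0.0, -0.0076] mm/row 3.0 deg/row 1.37
```

Emit:
jog_arm --motion '[[[0,0.003,0,0,0,0],[0,0.003,0,0,0,0],[0,0.003,0,0,0,0],[0,0.002,0,0,0,-0.0038],[0,0.0027,0,0,0,-0.0076],[0,0.0027,0,0,0,-0.0076],[0,0.0027,0,0,0,-0.0076],[0,0.0027,0,0,0,-0.0076],[0,0.0027,0,0,0,-0.0076],[0,0.0027,0,0,0,-0.0076],[0,0.0027,0,0,0,-0.0076],[0,0.0027,0,0,0,-0.0076]]]'

```text
t: 18.33
eef_pos: [502.9, 0.6, 72.8]
orientation: [-3.087, -0.573, -0.005]
ft_force: [-0.9, 0.7, -0.2]
finger_gap: 0.55
finger_force: 0.0
```

```bash
cat > arc.py <<'E'
from h import *
s=read_state();c=s["eef_pos"][:2]-[606,49];ang=np.arctan2(c[1],c[0])-A0
y=R.from_rotvec(s["orientation"]).as_matrix()[:,1];ty=np.arctan2(y[1],y[0])-(A0+np.pi/2)
print("t",s["t"],"tcp turn",(ang+np.pi)%(2*np.pi)-np.pi,"r",np.hypot(*c),"yaw turn",(ty+np.pi)%(2*np.pi)-np.pi,"F tangential",s["ft_force"]@y,s["ft_force"],"z",s["eef_pos"][2])
E
python3 arc.py
```

```text
t 18.3333 tcp turn 0.2769449619189217 r 113.90815383611958 yaw turn 0.205387809192481 F tangential -0.9611737537415795 [-0.94120736  0.66802736 -0.21499383] z 72.82710100807365
```

Emit:
jog_arm --motion '[[[0,0.0027,0,0,0,-0.0076],[0,0.0027,0,0,0,-0.0076],[0,0.0027,0,0,0,-0.0076],[0,0.0027,0,0,0,-0.0076],[0,0.0027,0,0,0,-0.0076],[0,0.0027,0,0,0,-0.0076],[0,0.0027,0,0,0,-0.0076],[0,0.0027,0,0,0,-0.0076],[0,0.0027,0,0,0,-0.0076],[0,0.0027,0,0,0,-0.0076],[0,0.0027,0,0,0,-0.0076],[0,0.0027,0,0,0,-0.0076]]]'

```text
t: 19.33
eef_pos: [518.3, -27.8, 72.8]
orientation: [-2.974, -1.009, -0.005]
ft_force: [-0.9, -0.2, 1.0]
finger_gap: 0.549
finger_force: 0.0
```

Emit:
jog_arm --motion '[[[0,0.0027,0,0,0,-0.0076],[0,0.0027,0,0,0,-0.0076],[0,0.0027,0,0,0,-0.0076],[0,0.0027,0,0,0,-0.0076],[0,0.0027,0,0,0,-0.0076],[0,0.0027,0,0,0,-0.0076],[0,0.0027,0,0,0,-0.0076],[0,0.0027,0,0,0,-0.0076],[0,0.0027,0,0,0,-0.0076],[0,0.0027,0,0,0,-0.0076],[0,0.0027,0,0,0,-0.0076],[0,0.0027,0,0,0,-0.0076]]]'

```text
t: 20.33
eef_pos: [541.1, -50.6, 72.7]
orientation: [-2.8, -1.423, -0.006]
ft_force: [-0.8, -1.3, 0.4]
finger_gap: 0.552
finger_force: 0.0
```

```bash
python3 arc.py
```

```text
t 20.3333 tcp turn 0.831446643896308 r 118.90561728221478 yaw turn 0.7785600707001521 F tangential 0.12463096444237207 [-0.82070722 -1.33596745  0.42042941] z 72.74275967015002
```

Emit:
jog_arm --motion '[[[0.0005,0.0027,0,0,0,-0.0076],[0.0005,0.0027,0,0,0,-0.0076],[0.0005,0.0027,0,0,0,-0.0076],[0.0005,0.0027,0,0,0,-0.0076],[0.0005,0.0027,0,0,0,-0.0076],[0.0005,0.0027,0,0,0,-0.0076],[0.0005,0.0027,0,0,0,-0.0076],[0.0005,0.0027,0,0,0,-0.0076],[0.0005,0.0027,0,0,0,-0.0076],[0,0,0,0,0,0]]]'

```text
t: 21.17
eef_pos: [564.6, -59.2, 72.8]
orientation: [-2.632, -1.714, -0.006]
ft_force: [0.6, 0.5, 0.4]
finger_gap: 0.553
finger_force: 0.0
```

```bash
python3 arc.py
```

```text
t 21.1667 tcp turn 1.0430774729625671 r 115.87254922507906 yaw turn 0.9926474119108688 F tangential 0.3847729621970627 [0.62136419 0.45594982 0.40198788] z 72.79793718249951
```

Emit:
jog_arm --motion '[[[0.0002,0.0025,0,0,0,-0.006],[0.0002,0.0025,0,0,0,-0.006],[0.0002,0.0025,0,0,0,-0.006],[0.0002,0.0025,0,0,0,-0.006],[0,0,0,0,0,0]]]'

```text
t: 21.58
eef_pos: [573.9, -62.1, 72.5]
orientation: [-2.565, -1.813, -0.005]
ft_force: [-0.1, 0.2, 0.1]
finger_gap: 0.554
finger_force: 0.0
```

Emit:
jog_arm --motion '[[[0,0.001,0,0,0,0],[0,0.001,0,0,0,0],[0,0.001,0,0,0,0],[0,0,0,0,0,0],[0,0,0,0,0,0]]]'

```text
t: 22.0
eef_pos: [576.2, -62.9, 72.4]
orientation: [-2.566, -1.811, -0.005]
ft_force: [-0.0, -0.9, -0.4]
finger_gap: 0.549
finger_force: 0.0
```

```bash
python3 arc.py
```

```text
t 22.0 tcp turn 1.1486734608074602 r 115.75606312606861 yaw turn 1.0673150954158634 F tangential 0.2634064984707289 [-0.04613387 -0.91736924 -0.35178242] z 72.36708526959418
```

Emit:
jog_arm --motion '[[[0,0.001,0,0,0,-0.001],[0,0.001,0,0,0,-0.001],[0,0.001,0,0,0,-0.001],[0,0,0,0,0,0],[0,0,0,0,0,0]]]'

```text
t: 22.42
eef_pos: [579.1, -64.0, 72.4]
orientation: [-2.558, -1.823, -0.005]
ft_force: [0.1, -0.4, 0.5]
finger_gap: 0.549
finger_force: 0.2
```

```bash
python3 arc.py; python3 - <<'E'
from h import *
s=read_state();im,dep=capture("wrist");im2,_=capture("scene")
cv2.imwrite("pics/c7.png",np.hstack([im[...,::-1],cv2.resize(im2[...,::-1][100:330,130:370],(288,276)) if 0 else cv2.copyMakeBorder(cv2.resize(im2[...,::-1][100:330,130:370],(288,276)),0,108,0,0,0)]))
E
```

```text
t 22.4167 tcp turn 1.1755349907995631 r 116.18401955471778 yaw turn 1.0765226165421637 F tangential 0.261968440868114 [ 0.12394395 -0.44209611  0.47232781] z 72.3769571053783
```

View pics/c7.png

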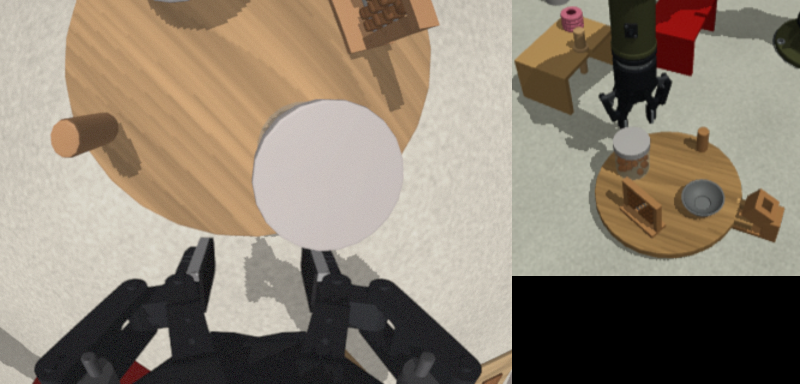

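The view shows the turntable has not turned. The knob is still at its start (scene crop 703,138; wrist 70,137), and the fingers are now beside the canister. I need to work out why the knob was missed.

```bash
python3 - <<'E'
from h import *
s=read_state();im,dep=capture("wrist");P=wcloud(dep,s);M=R.from_rotvec(s["orientation"]).as_matrix()
print(s["t"],s["eef_pos"],s["finger_gap"],s["qpos"])
q=(P-s["eef_pos"])@M
for nm,(u,v) in dict(knob=(66,138),lid=(328,170),lidnear=(320,240),disc=(200,150),Lf=(205,245),Rf=(313,245),Rf2=(316,270),table=(260,330)).items():
    print(nm,dep[v,u],P[v,u].round(1),q[v,u].round(1))
im3,d3=capture("scene");Q=cloud("scene",d3);hsv=cv2.cvtColor(im3,cv2.COLOR_RGB2HSV)
# gripper dark pixels: lowest
dk=(hsv[...,2]<45)&(d3>0);m=dk&(Q[...,2]<150)&(np.hypot(Q[...,0]-s["eef_pos"][0],Q[...,1]-s["eef_pos"][1])<120)
pt=Q[m];print("dark n",len(pt),pt[pt[:,2].argsort()[:15]].round(0).tolist() if len(pt) else 0)
E
```

```text
22.5167 [579.10816564 -63.99599725  72.40643197] 0.5508802282420368 [-0.33465853  0.30037489  0.46904531  1.8000139  -0.15554514  1.07526873
 -0.14190479]
knob 144.03392 [495.9  31.6  91.2] [  63.3 -109.8  -18.7]
lid 123.20721 [623.2 -27.2 117.8] [ 49.3  29.7 -45.2]
lidnear 133.20226 [611.4 -57.9 118. ] [ 16.4  28.6 -45.5]
disc 0.0 [604.5  10.4 237.8] [  79.1   -0.  -165.1]
Lf 143.16818 [557.6 -46.7 109.8] [  9.4 -25.9 -37.4]
Rf 135.21996 [607.7 -60.  116.9] [ 13.3  25.7 -44.4]
Rf2 121.958954 [605.5 -63.4 132.2] [  9.3  24.8 -59.7]
table 297.81232 [ 530.8 -212.1    1. ] [-156.     2.5   71. ]
dark n 201 [[554.0, -59.0, 99.0], [552.0, -64.0, 100.0], [556.0, -53.0, 102.0], [557.0, -49.0, 102.0], [546.0, -50.0, 103.0], [555.0, -58.0, 104.0], [553.0, -64.0, 105.0], [554.0, -59.0, 106.0], [555.0, -55.0, 106.0], [558.0, -51.0, 108.0], [559.0, -47.0, 109.0], [553.0, -63.0, 109.0], [546.0, -47.0, 109.0], [611.0, -79.0, 110.0], [613.0, -73.0, 111.0]]
```

The lowest visible finger points are at about z=99, above the 91 mm knob top, so the fingertips passed over it. The right finger is also close to the canister. I back away radially, then rise, then measure the true tip position.

Emit:
jog_arm --motion '[[[-0.004,0,0,0,0,0],[-0.01,0,0,0,0,0],[-0.01,0,0,0,0,0],[0,0,-0.01,0,0,0],[0,0,-0.015,0,0,0],[0,0,-0.015,0,0,0],[0,0,-0.015,0,0,0],[0,0,0,0,0,0]]]'

```text
t: 23.28
eef_pos: [573.4, -87.6, 131.3]
orientation: [2.557, 1.821, 0.013]
ft_force: [1.3, 0.6, 0.0]
finger_gap: 0.551
finger_force: 0.0
```

```bash
cat > tip.py <<'E'
from h import *
s=read_state();im,dep=capture("wrist");P=wcloud(dep,s);M=R.from_rotvec(s["orientation"]).as_matrix()
q=(P-s["eef_pos"])@M;print(s["eef_pos"],s["finger_gap"])
for sg in(-1,1):
    m=(dep>0)&(abs(q[...,0])<16)&(sg*q[...,1]>5)&(sg*q[...,1]<60)&(q[...,2]<25)&(q[...,2]>-100)
    t=q[m];print(sg,len(t));o=t[t[:,2].argsort()[::-1]]
    print(o[:200:20].round(0).tolist())
E
python3 tip.py
python3 - <<'E'
from h import *
im,d3=capture("scene");P=cloud("scene",d3);m=(d3>0)&(P[...,2]>112)&(P[...,2]<124)&(np.hypot(P[...,0]-622,P[...,1]+30)<45)
print("lid",np.percentile(P[m],[1,50,99],axis=0).round(1).tolist(),P[m].mean(0))
E
```

```text
[573.36449828 -87.62409537 131.31332112] 0.5508441467548377
-1 7425
[[2.0, -24.0, -25.0], [4.0, -24.0, -27.0], [-7.0, -24.0, -29.0], [10.0, -25.0, -30.0], [10.0, -26.0, -31.0], [-5.0, -24.0, -32.0], [9.0, -28.0, -33.0], [9.0, -27.0, -33.0], [10.0, -30.0, -34.0], [10.0, -25.0, -35.0]]
1 7476
[[0.0, 24.0, -25.0], [2.0, 23.0, -28.0], [-0.0, 23.0, -29.0], [10.0, 29.0, -30.0], [-4.0, 23.0, -31.0], [10.0, 28.0, -32.0], [10.0, 25.0, -33.0], [3.0, 23.0, -33.0], [5.0, 35.0, -34.0], [-2.0, 23.0, -34.0]]
lid [[591.2, -64.3, 112.6], [624.8, -30.2, 116.0], [656.9, 2.0, 118.8]] [624.48450599 -30.37070525 115.93481867]
```

```bash
sed -i 's/A0=np.arctan2.*/A0=np.arctan2(32.2-50.5,495-607.5)/; s/606+114.5/607.5+114.5/; s/49+114.5/50.5+114.5/' h.py; sed -i 's/\[606,49\]/[607.5,50.5]/' arc.py
python3 - <<'E'
from h import *
p,r=kn(0,165);plan(p,r,18)
E
```

```text
t 23.38 row x 18 [0.0013, -0.0082, -0.0021, 0.0, -0.0001, 0.019] mm/row 8.5 deg/row 3.43
```

Emit:
jog_arm --motion '[[[0.0013,-0.0082,-0.0021,0,-0.0001,0.019],[0.0013,-0.0082,-0.0021,0,-0.0001,0.019],[0.0013,-0.0082,-0.0021,0,-0.0001,0.019],[0.0013,-0.0082,-0.0021,0,-0.0001,0.019],[0.0013,-0.0082,-0.0021,0,-0.0001,0.019],[0.0013,-0.0082,-0.0021,0,-0.0001,0.019],[0.0013,-0.0082,-0.0021,0,-0.0001,0.019],[0.0013,-0.0082,-0.0021,0,-0.0001,0.019],[0.0013,-0.0082,-0.0021,0,-0.0001,0.019],[0.0013,-0.0082,-0.0021,0,-0.0001,0.019],[0.0013,-0.0082,-0.0021,0,-0.0001,0.019],[0.0013,-0.0082,-0.0021,0,-0.0001,0.019]]]'

```text
t: 24.38
eef_pos: [503.2, -15.4, 151.5]
orientation: [-3.036, -0.806, 0.004]
ft_force: [-0.3, -0.4, 0.9]
finger_gap: 0.549
finger_force: 0.0
```

Emit:
jog_arm --motion '[[[0.0013,-0.0082,-0.0021,0,-0.0001,0.019],[0.0013,-0.0082,-0.0021,0,-0.0001,0.019],[0.0013,-0.0082,-0.0021,0,-0.0001,0.019],[0.0013,-0.0082,-0.0021,0,-0.0001,0.019],[0.0013,-0.0082,-0.0021,0,-0.0001,0.019],[0.0013,-0.0082,-0.0021,0,-0.0001,0.019],[0,0,0,0,0,0],[0,0,0,0,0,0]]]'

```text
t: 25.05
eef_pos: [493.3, 32.8, 164.3]
orientation: [3.129, 0.262, -0.005]
ft_force: [1.1, -0.8, -0.3]
finger_gap: 0.549
finger_force: 0.0
```

```bash
python3 - <<'E'
from h import *
s=read_state();print(s["eef_pos"])
p,r=kn(0,41);plan(p,r,11)
E
```

```text
[493.25369046  32.83592838 164.31282552]
t 25.05 row x 11 [0.0001, 0.0001, 0.0112, 0.0, 0.0001, 0.0002] mm/row 11.2 deg/row 0.03
```

Emit:
jog_arm --motion '[[[0.0001,0.0001,0.0112,0,0.0001,0.0002],[0.0001,0.0001,0.0112,0,0.0001,0.0002],[0.0001,0.0001,0.0112,0,0.0001,0.0002],[0.0001,0.0001,0.0112,0,0.0001,0.0002],[0.0001,0.0001,0.0112,0,0.0001,0.0002],[0.0001,0.0001,0.0112,0,0.0001,0.0002],[0.0001,0.0001,0.0112,0,0.0001,0.0002],[0.0001,0.0001,0.0112,0,0.0001,0.0002],[0,0,0,0,0,0]]]'

```text
t: 25.8
eef_pos: [492.7, 31.8, 72.8]
orientation: [3.13, 0.25, -0.006]
ft_force: [-0.2, 0.7, -0.1]
finger_gap: 0.554
finger_force: 0.0
```

Emit:
jog_arm --motion '[[[0,0,0.0085,0,0,0],[0,0,0.0085,0,0,0],[0,0,0.0085,0,0,0],[0,0,0.0085,0,0,0],[0,0,0,0,0,0]]]'

```text
t: 26.22
eef_pos: [493.2, 32.0, 39.6]
orientation: [3.13, 0.25, -0.004]
ft_force: [0.7, -0.0, -0.5]
finger_gap: 0.549
finger_force: 0.0
```

Emit:
jog_arm --motion '[[[0,0.003,0,0,0,0],[0,0.003,0,0,0,0],[0,0.003,0,0,0,0],[0,0.002,0,0,0,-0.0038],[0.0002,0.0027,0,0,0,-0.0076],[0.0002,0.0027,0,0,0,-0.0076],[0.0002,0.0027,0,0,0,-0.0076],[0.0002,0.0027,0,0,0,-0.0076],[0.0002,0.0027,0,0,0,-0.0076],[0.0002,0.0027,0,0,0,-0.0076]]]'

```text
t: 27.05
eef_pos: [502.0, 6.1, 42.0]
orientation: [-3.102, -0.495, -0.003]
ft_force: [0.7, 2.0, 0.4]
finger_gap: 0.553
finger_force: 0.6
```

```bash
cat > knob.py <<'E'
from h import *
s=read_state();im,d3=capture("side");P=cloud("side",d3);im2,d2=capture("scene");P2=cloud("scene",d2)
for Q,d_,i in((P,d3,im),(P2,d2,im2)):
    m=(d_>0)&(Q[...,2]>110)&(Q[...,2]<122)&(i.min(-1)>100)&(np.hypot(Q[...,0]-607,Q[...,1]-50)<130)
    if m.sum():
        c=Q[m].mean(0);print("lid",c.round(0),"ang",np.degrees(np.arctan2(c[1]-50.5,c[0]-607.5)).round(1),m.sum())
E
python3 arc.py; python3 knob.py
```

```text
t 27.05 tcp turn 0.2366574252001672 r 114.46079146468314 yaw turn 0.15500850091960672 F tangential -1.6538117496616023 [0.67021462 1.95951295 0.40073521] z 42.04825330444605
lid [634. -28. 118.] ang -71.5 231
lid [636. -27. 116.] ang -69.6 636
```

The turntable is turning: the canister has gone from about −78° to −70°. Continuing the arc.

Emit:
jog_arm --motion '[[[0.0002,0.0027,0,0,0,-0.0076],[0.0002,0.0027,0,0,0,-0.0076],[0.0002,0.0027,0,0,0,-0.0076],[0.0002,0.0027,0,0,0,-0.0076],[0.0002,0.0027,0,0,0,-0.0076],[0.0002,0.0027,0,0,0,-0.0076],[0.0002,0.0027,0,0,0,-0.0076],[0.0002,0.0027,0,0,0,-0.0076],[0.0002,0.0027,0,0,0,-0.0076],[0.0002,0.0027,0,0,0,-0.0076],[0.0002,0.0027,0,0,0,-0.0076],[0.0002,0.0027,0,0,0,-0.0076]]]'

```text
t: 28.15
eef_pos: [517.6, -21.8, 41.8]
orientation: [-3.0, -0.931, -0.001]
ft_force: [1.1, 1.4, -0.1]
finger_gap: 0.552
finger_force: 0.6
```

Emit:
jog_arm --motion '[[[0.0002,0.0027,0,0,0,-0.0076],[0.0002,0.0027,0,0,0,-0.0076],[0.0002,0.0027,0,0,0,-0.0076],[0.0002,0.0027,0,0,0,-0.0076],[0.0002,0.0027,0,0,0,-0.0076],[0.0002,0.0027,0,0,0,-0.0076],[0.0002,0.0027,0,0,0,-0.0076],[0.0002,0.0027,0,0,0,-0.0076],[0.0002,0.0027,0,0,0,-0.0076],[0.0002,0.0027,0,0,0,-0.0076],[0.0002,0.0027,0,0,0,-0.0076],[0.0002,0.0027,0,0,0,-0.0076]]]'

```text
t: 29.15
eef_pos: [540.7, -44.1, 41.7]
orientation: [-2.836, -1.35, -0.0]
ft_force: [-0.3, 1.3, -0.0]
finger_gap: 0.548
finger_force: 0.6
```

```bash
python3 arc.py; python3 knob.py
```

```text
t 29.15 tcp turn 0.794572864766363 r 115.85400353308997 yaw turn 0.727262791260848 F tangential -1.0650871535550779 [-0.33875283  1.27214933 -0.02749407] z 41.685970513971576
lid [670.  -1. 118.] ang -39.7 224
lid [674.   0. 116.] ang -37.3 695
```

Emit:
jog_arm --motion '[[[0.0003,0.0027,0,0,0,-0.0076],[0.0003,0.0027,0,0,0,-0.0076],[0.0003,0.0027,0,0,0,-0.0076],[0.0003,0.0027,0,0,0,-0.0076],[0.0003,0.0027,0,0,0,-0.0076],[0.0003,0.0027,0,0,0,-0.0076],[0.0003,0.0027,0,0,0,-0.0076],[0.0003,0.0027,0,0,0,-0.0076],[0.0003,0.0027,0,0,0,-0.0076],[0.0003,0.0027,0,0,0,-0.0076],[0.0003,0.0027,0,0,0,-0.0076],[0,0,0,0,0,0]]]'

```text
t: 30.25
eef_pos: [567.3, -58.3, 41.5]
orientation: [2.636, 1.707, -0.001]
ft_force: [-0.2, -0.3, -0.6]
finger_gap: 0.549
finger_force: 0.0
```

Emit:
jog_arm --motion '[[[0.0001,0.0015,0,0,0,-0.004],[0.0001,0.0015,0,0,0,-0.004],[0.0001,0.0015,0,0,0,-0.004],[0,0,0,0,0,0]]]'

```text
t: 30.58
eef_pos: [571.9, -59.6, 41.5]
orientation: [2.603, 1.758, -0.0]
ft_force: [-0.6, 0.2, -0.5]
finger_gap: 0.55
finger_force: 0.3
```

```bash
python3 arc.py; python3 knob.py
```

```text
t 30.5833 tcp turn 1.0965141757321986 r 115.69010619149702 yaw turn 1.0268791250222966 F tangential -0.6750641411566454 [-0.63930667  0.21853381 -0.51267059] z 41.52836758001698
lid [685.  17. 118.] ang -23.3 183
lid [685.  21. 116.] ang -20.6 741
```

Emit:
jog_arm --motion '[[[0.0001,0.0015,0,0,0,-0.003],[0.0001,0.0015,0,0,0,-0.003],[0.0001,0.0015,0,0,0,-0.003],[0.0001,0.0015,0,0,0,-0.002],[0,0.001,0,0,0,0],[0,0,0,0,0,0]]]'

```text
t: 31.18
eef_pos: [577.1, -61.1, 41.4]
orientation: [-2.571, -1.802, 0.004]
ft_force: [-5.1, 0.2, 3.6]
finger_gap: 0.553
finger_force: 2.7
```

Emit:
jog_arm --motion '[[[0,0.001,0,0,0,0],[0,0.001,0,0,0,0],[0,0,0,0,0,0]]]'

```text
t: 31.43
eef_pos: [577.0, -61.1, 41.2]
orientation: [-2.568, -1.8, 0.008]
ft_force: [-11.1, 3.2, 7.3]
finger_gap: 0.553
finger_force: 5.2
```

```bash
python3 arc.py; python3 knob.py
```

```text
t 31.4333 tcp turn 1.1426299477434334 r 115.69953562694356 yaw turn 1.0615294876533596 F tangential -11.560496236202495 [-11.09848125   3.15172611   7.32101393] z 41.234014860362024
lid [687.  21. 118.] ang -20.5 175
lid [687.  25. 116.] ang -17.8 738
```

At the stop, with 11 N of contact force. Backing off and rising clear.

Emit:
jog_arm --motion '[[[0,-0.004,0,0,0,0],[0,-0.004,0,0,0,0],[0,-0.003,0,0,0,0],[0,0,0,0,0,0],[0,0,-0.005,0,0,0],[0,0,-0.01,0,0,0],[0,0,-0.015,0,0,0],[0,0,-0.015,0,0,0],[0,0,-0.015,0,0,0],[0,0,-0.015,0,0,0],[0,0,-0.015,0,0,0],[0,0,-0.015,0,0,0]]]'

```text
t: 32.53
eef_pos: [570.5, -58.6, 148.5]
orientation: [2.572, 1.801, 0.002]
ft_force: [1.1, 0.2, -0.2]
finger_gap: 0.552
finger_force: 0.0
```

Emit:
jog_arm --motion '[[[0,0,-0.02,0,0,0],[0,0,-0.02,0,0,0],[0,0,-0.02,0,0,0],[0,0,-0.02,0,0,0],[-0.01,0,-0.01,0,0,0],[0,0,0,0,0,0]]]'

```text
t: 33.03
eef_pos: [567.6, -70.6, 240.2]
orientation: [2.571, 1.796, 0.006]
ft_force: [0.5, -1.0, 0.4]
finger_gap: 0.55
finger_force: 0.0
```

```bash
python3 - <<'E'
from h import *
im,_=capture("scene");im2,_=capture("side")
cv2.imwrite("pics/c8.png",np.hstack([im[...,::-1][60:384,100:400],cv2.resize(im2[...,::-1][130:330,230:410],(292,324))]))
E
python3 knob.py
```

```text
lid [680.  27. 118.] ang -18.3 218
lid [687.  25. 116.] ang -17.7 733
```

View pics/c8.png

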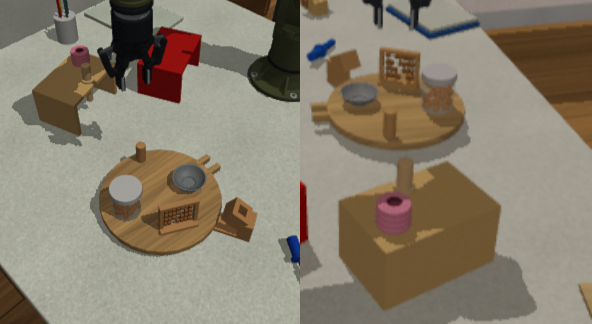

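The view shows the turntable turned 60°, with the canister (125,195), abacus (178,215) and dish (188,178) upright and aboard. The pin hangs in the notch (86,75), the rings are in place (80,55), and the gripper is clear.

```bash
python3 -c "
from h import *
print(finish_job())"
```

```text
the job is handed in; nothing more can be done
None
```

The job is handed in: the pin hangs upright and home in the pine shelf's notch, and the turntable is against its anticlockwise stop with everything on it upright; one earlier pass missed the knob and came close to the canister without moving it.

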